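# Hang a second slide carrier on the drying hook

### The job

Take the white slide carrier out of the bench rack and hang it by its eye on the arm of the drying hook, in front of the blue carrier that already hangs there, so that it hangs freely, clear of the upturned tip. The blue carrier must stay hanging where it is, and leave the orange carrier, the stain bottle and the timer where they stand. The hook's height has been readjusted and is not known, so see or feel for it first.

Things in the scene. Friction and masses are not known exactly. Their poses are not given: they have to be found in the camera images.
- stand_foot: Fixed drying stand; origin on bench under the hook arm. Foot x -60..95, 90 wide, 12 high. Post in a sleeve at x=75. Rigid round steel arm, 8 thick, level along y=0 from the post to x=-58, then bends up to the tip at x=-70, tip top 18 above arm axis. Axis height NOT reported: 200 to 260 above bench. Post head 9 above axis. May be pressed from above with 20 N.
- white_carrier_center (a point): White carrier, the one to hang: upright plate 90 wide (y), 176 tall (z), 6 thick (x), 0.1 to 0.2 kg, in a rack slot; swings in the grip if rushed. Point at its centre, 88 above the lower edge. Heights above that edge: slide plate 0 to 98; eye 40 wide, open from 98 to 142 (inverted-V top, apex on centre line, sides 7 lower; apex rests on the arm); grip tab 150 to 176, 60 wide, 10 thick.
- orange_carrier_center (a point): Orange carrier, bystander, loose in the rack's other slot, same shape as the white one; point at its centre, 88 above its lower edge.
- blue_center (a point): Blue carrier, 0.15 kg, hanging loose on the arm at stand x = 20 to 35: plate 84 wide (y), 70 tall, 6 thick (x); point at the plate's centre. Its hanger is adjustable: the point lies anywhere from 87 to 127 below the eye's apex, so it does not tell the arm's height. Hanger 56 wide, rises 9 above the arm's top. Hang the white one on its -x side.
- bench_rack: Grey plastic slot rack, fixed, 105x110 (x, y), 42 high. Origin at the centre of its underside. Two slots across y at x=-22.5 and x=+22.5, 8.4 wide, 34 deep, floor 8 above the bench; open at the top.
- stain_center (a point): Dropper bottle of violet stain, bystander, loose, 36 diameter, 100 tall; point at its centre, 50 up.
- timer_center (a point): White bench timer with black dial, bystander, loose, 48x78x72; point at its centre, 36 up.
Mind the look-alikes: they are no part of the job. Leave any pink look-alike of the part that bears white_carrier_center alone.

How it is judged:
At the end, for the whole second after the job is handed in: White carrier hanging by its eye, at most swaying slightly (under 0.08 m/s), on the arm: centre 135 to 225 mm above the bench, 63 mm in front of to 25 mm behind the stand's origin, within 25 mm of the arm sideways, tilt under 0.25 rad. Blue carrier within 30 mm of its start, tilt under 0.2 rad (x of white_carrier_center in the frame of stand_foot between -0.063 and 0.025 m and y of white_carrier_center in the frame of stand_foot between -0.025 and 0.025 m and z of white_carrier_center in the frame of stand_foot between 0.135 and 0.225 m and angle between white_carrier_center's own z axis and vertical below 0.25 rad and linear speed of white_carrier below 0.08 m/s and distance of blue_center from where it was at the start of the episode below 0.03 m and angle between blue_center's own z axis and vertical below 0.2 rad); the robot touches nothing.
It fails at once if the blue carrier is moved by more than 40 mm or dislodged (distance of blue_center from where it was at the start of the episode above 0.04 m).
It fails at once if the orange carrier is moved by more than 30 mm (distance of orange_carrier_center from where it was at the start of the episode above 0.03 m).
It fails at once if the stain bottle is moved by more than 30 mm (distance of stain_center from where it was at the start of the episode above 0.03 m).
It fails at once if the timer is moved by more than 30 mm (distance of timer_center from where it was at the start of the episode above 0.03 m).
It also fails if it takes over 67 s, if anything falls off the work surface, if the arm or the gripper's body presses on something with over 40 N, if the wrist force passes 120 N, or if a joint passes its speed limit or range.

### The arm

A 6-joint arm with a two-finger parallel gripper is mounted at the origin on a cart in front of the work surface, level with it; the furniture and walls round the work are solid. World frame = base frame: x ahead of the robot, y to its left, z up, the work surface at z = 0. Lengths are in m, angles in rad, forces in N, time in s.
With the tool pointing down it reaches from about 0.35 to 0.975 m from the base axis. Payload 4.9 kg.
Tool frame: the origin (TCP) lies at the very end of the fingers, on their centre line; the grasp point (between the pads) lies 19 mm behind it; z points along the fingers, y is the line along which they close (so a half turn about z gives the same grasp; the last joint's range is limited). The gripper opens to 85 mm and grips with 20 to 120 N. Pads are 22 mm wide; open, the fingers measure 114 mm over their backs; the gripper's body (76 mm by 85 mm) begins 54 mm behind the grasp point. The pads swing forward as they close: fully open they stand 13 mm farther back than shut.
Start: joints at [1.118, 0.053, 1.613, -0, 1.476, -0.119], TCP at [0.205, 0.59, 0.231] pointing down, gripper open.
Joint ranges: [-3.01, 3.01], [-1.01, 2.22], [0.06, 2.58], [-1.02, 4.17], [0.09, 2.62], [-3.14, 3.14]. Speed limits (rad/s): [2.57, 2.57, 3.14, 3.14, 3.14, 3.14].

### API

Orientations are given as a unit quaternion [w, x, y, z].
In Python, from plant import manip gives the robot as it stands.
- The arm moves only by the tool play_rows, never from a script. Its argument "series" is a list that holds one entry, the list of rows, each a list of 7 numbers: the shift along the world's x, y, z in m, then the turn, a rotation vector about the world's x, y, z in degrees, then the opening, from 0 (shut) to 1 (fully open). In form: [[[dx, dy, dz, rx, ry, rz, grip], ...]]. A call has 1 to 10 rows; each row shifts and turns the commanded pose from where the row before left it; what a row does not reach is not made up. A row lasts 1/10 s, in which the tool goes at most 50 mm and 8.59 degrees, less where a joint would pass 70% of its speed; a pose out of reach is approached as far as the arm can. A call with a gripper value outside its range is refused whole. The fingers move at their own pace and stop on an object; the grip force is fixed at half the most. Time passes only in rows, so rows that do not move let the fingers close. It gives the time, the measured TCP pose, the force, the opening and the grip force at its end, in the units of the state.
- manip.state(): the state, without advancing time (a new reading comes with each control period).
- manip.grab_frame(name): name is "side" or "top"; returns a dict with "frame" (400x640x3 uint8, blue, green, red), "mtx" (3x3 intrinsics, pixels), "R" (3x3) and "t" (3): a world point X has camera coordinates R X + t. Camera axes: x right, y down, z forward; pixel columns grow to the right and rows downward; lengths in m; the calibration is good to about 2 mm. A picture is of the moment at which its call begins. There is no depth.
- manip.job_done(): hands the job in; it is judged then, once.
The state is a dict: "time": time; "joint_pos": joint angles; "joint_vel": joint speeds; "joint_efforts": joint torques, N m; "tool_pos": TCP position; "tool_rot": TCP orientation; "contact_force": force on the tool from outside, world axes, zero at the start; "ft_torque": the same for the moment, N m; "gripper_width": opening from 0.0 (shut) to 1.0 (fully open); "grasp_force": force on a finger pad.
Only numpy, scipy, OpenCV 4.12 (cv2) and the standard library are available. Lean on these libraries where they do the work, as an engineer would, in place of code of your own. Each camera call takes 0.05 s, during which the arm holds its last target. There are 200 camera calls.

## Working session

There is one attempt and no reset: what is moved stays moved. The work goes in short steps, Python scripts to look and compute and a tool call to move; the robot and the scene stay as the last step left them, time stands still between calls to the robot, and variables do not carry over. Pictures are saved under pics/ and viewed, at most 10 in all, crops included, and the job is handed in when it is done.

Besides the shell and the picture viewer there is one more tool, called after ">>>" as name([rows], argument=value, ...), one row to a line, values as JSON. play_rows: Moves the arm, as the interface text tells. Its arguments: {"type":"object","properties":{"series":{"type":"array"}},"required":["series"]}

```bash
mkdir -p pics
cat > h.py <<'E'
import numpy as np, cv2
from plant import manip
def grab(n,f=None):
    d=manip.grab_frame(n)
    if f: cv2.imwrite('pics/'+f,d['frame'])
    np.savez('pics/'+n+'.npz',**{k:np.array(v) for k,v in d.items()})
    return d
def load(n): return np.load('pics/'+n+'.npz')
def proj(d,X):
    X=np.atleast_2d(X); c=X@d['R'].T+d['t']; p=c@d['mtx'].T
    return p[:,:2]/p[:,2:]
def ray(d,uv):
    v=d['R'].T@np.linalg.inv(d['mtx'])@np.array([uv[0],uv[1],1.]); o=-d['R'].T@d['t']
    return o,v/np.linalg.norm(v)
def onplane(d,uv,ax,val):
    o,v=ray(d,uv); return o+v*(val-o[ax])/v[ax]
def tri(d1,a,d2,b):
    o1,v1=ray(d1,a);o2,v2=ray(d2,b)
    s=np.linalg.lstsq(np.stack([v1,-v2],1),o2-o1,rcond=None)[0]
    p,q=o1+s[0]*v1,o2+s[1]*v2
    return (p+q)/2,np.linalg.norm(p-q)
E
python3 - <<'E'
from h import *
for n in('side','top'):
    d=grab(n,n+'0.png'); print(n,-d['R'].T@d['t'],d['R'][2],d['mtx'][0,0])
s=manip.state();print(s['time'],s['tool_pos'],s['tool_rot'],s['contact_force'])
E
```

```text
side [ 0.20220168 -0.55318935  0.42634251] [ 0.36512145  0.8569475  -0.36376821] 449.91177324171144
top [0.31461623 0.18714966 0.93708537] [ 0.23179191 -0.01029195 -0.97271095] 362.08333527827847
0.1 [0.20452548 0.58998544 0.23018244] [-2.65241904e-04  1.66140681e-01  9.86101634e-01 -8.78495238e-04] [ 0.19182679  0.12968492 -0.55345699]
```

View pics/side0.png

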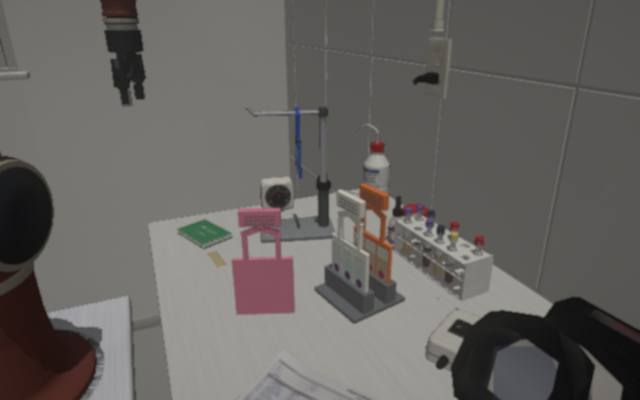

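View pics/top0.png

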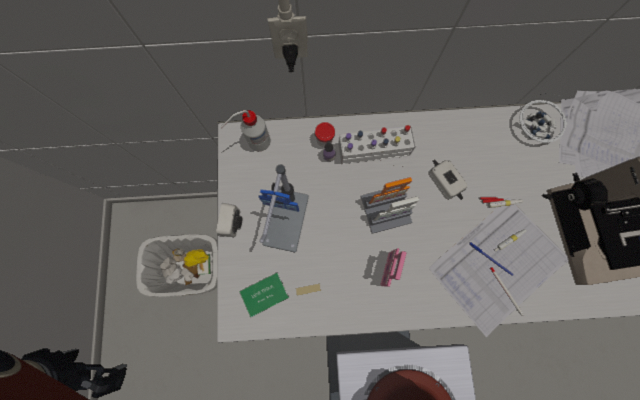

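Candidates for the white carrier: white plate in the rack (side 350,240 / top 398,208), orange plate in the rack (side 375,235 / top 390,190), and the pink free-standing look-alike (side 263,265 / top 395,268). The white timer (side 277,193) and the white rack box (side 440,255) are also white. I choose the white one in the rack and check it in a close crop.

Run:
```python
from h import *
a=load('side')['frame'][95:325,235:415]; b=load('top')['frame'][150:265,215:430]
a=cv2.resize(a,None,fx=2.6,fy=2.6,interpolation=cv2.INTER_CUBIC)
cv2.imwrite('pics/c1.png',a)
cv2.imwrite('pics/c2.png',cv2.resize(b,None,fx=3.7,fy=3.7,interpolation=cv2.INTER_CUBIC))
```

```text
(no output)
```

View pics/c1.png

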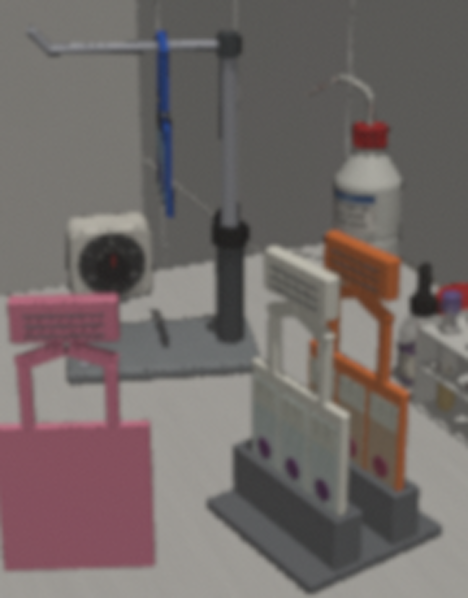

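View pics/c2.png

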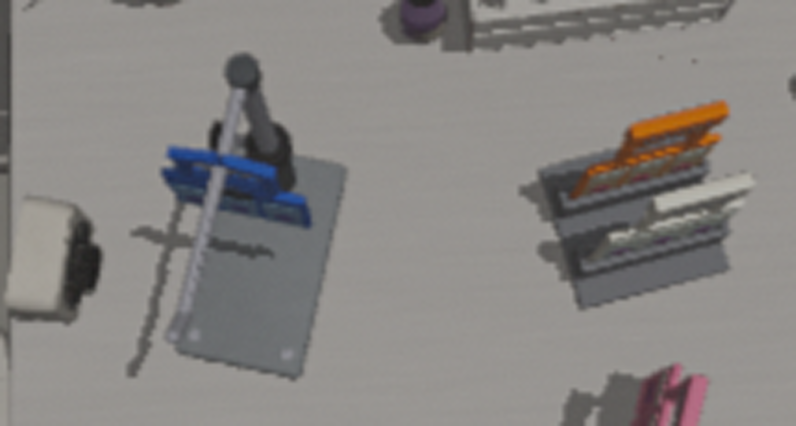

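Run:
```python
from h import *
np.set_printoptions(precision=4,suppress=True)
S,T=load('side'),load('top')
a=lambda u,v:np.array([235+u/2.6,95+v/2.6])
b=lambda u,v:np.array([215+u/3.7,150+v/3.7])
print('foot',[onplane(T,b(*p),2,.012) for p in((345,165),(300,378),(175,345))])
print('foot side',[onplane(S,a(*p),2,.012) for p in((68,372),(250,362))])
print('bend',tri(S,a(50,49),T,b(183,318)),'tip',tri(S,a(33,35),T,b(176,332)),'head',tri(S,a(229,33),T,b(242,72)))
print('rack z0 top',[onplane(T,b(*p),2,.004) for p in((540,170),(580,308),(730,268))])
print('rack z0 side',[onplane(S,a(*p),2,.004) for p in((208,503),(310,590),(441,527))])
print('wtab top',[onplane(T,b(*p),2,.184) for p in((650,200),(750,177),(658,217),(754,190))])
print('wtab side',[onplane(S,a(*p),2,.184) for p in((264,252),(280,246),(338,279))])
print('otab top',[onplane(T,b(*p),2,.184) for p in((630,130),(727,104),(633,142))])
print('wtab tri',tri(S,a(264,252),T,b(650,217)), tri(S,a(338,281),T,b(754,190)))
print('blue hanger top',tri(S,a(162,32),T,b(168,150)))
print('pink',[onplane(S,a(*p),2,0.0) for p in((8,570),(155,567))],onplane(T,b(700,375),2,.176))
```

```text
foot [array([0.545 , 0.2045, 0.012 ]), array([0.3968, 0.2435, 0.012 ]), array([0.4246, 0.3285, 0.012 ])]
foot side [array([0.3996, 0.2428, 0.012 ]), array([0.5354, 0.2017, 0.012 ])]
bend (array([0.4109, 0.2868, 0.2539]), np.float64(0.0031301673634847368)) tip (array([0.4011, 0.2892, 0.2648]), np.float64(0.00013022946721156226)) head (array([0.5385, 0.2509, 0.2615]), np.float64(0.0032988682173481702))
rack z0 top [array([0.5347, 0.0654, 0.004 ]), array([0.434 , 0.0462, 0.004 ]), array([ 0.4556, -0.0618,  0.004 ])]
rack z0 side [array([0.4361, 0.0436, 0.004 ]), array([ 0.4565, -0.0616,  0.004 ]), array([ 0.5584, -0.0388,  0.004 ])]
wtab top [array([0.4706, 0.0273, 0.184 ]), array([ 0.4805, -0.0317,  0.184 ]), array([0.4604, 0.0238, 0.184 ]), array([ 0.4728, -0.033 ,  0.184 ])]
wtab side [array([0.4607, 0.0125, 0.184 ]), array([0.4731, 0.0174, 0.184 ]), array([ 0.4805, -0.0401,  0.184 ])]
otab top [array([0.5128, 0.0345, 0.184 ]), array([ 0.525 , -0.0237,  0.184 ]), array([0.5055, 0.0335, 0.184 ])]
wtab tri (array([0.4643, 0.0262, 0.1779]), np.float64(0.004990471556318409)) (array([ 0.4778, -0.036 ,  0.1803]), np.float64(0.009017206727449552))
blue hanger top (array([0.4995, 0.2914, 0.2583]), np.float64(0.004119335481333436))
pink [array([0.3034, 0.0313, 0.    ]), array([ 0.3842, -0.0008, -0.    ])] [0.37   0.0083 0.176 ]
```

>>> play_rows([
  [[0,-0.02,0.033,0,0,-6,0.4],[0,-0.02,0.033,0,0,-6,0.4],[0,-0.02,0.033,0,0,-6,0.4],[0,-0.02,0.033,0,0,-6,0.4],[0.02,-0.045,0,0,0,-6,0.4],[0.02,-0.045,0,0,0,-6,0.4],[0.02,-0.045,0,0,0,-6,0.4],[0.02,-0.045,0,0,0,-6,0.4],[0.02,-0.045,0,0,0,-6,0.4],[0.02,-0.045,0,0,0,-6,0.4]],
])

```text
time: 1.1
tool_pos: [0.3248, 0.2387, 0.3629]
tool_rot: [0.0, 0.638, 0.77, 0.0]
contact_force: [0.3, 0.2, 0.3]
gripper_width: 0.397
grasp_force: 0.0
```

>>> play_rows([
  [[0.021,-0.034,0,0,0,0,0.4],[0.021,-0.034,0,0,0,0,0.4],[0.021,-0.034,0,0,0,0,0.4],[0.021,-0.034,-0.01,0,0,0,0.4],[0.021,-0.034,-0.02,0,0,0,0.4],[0.021,-0.034,-0.04,0,0,0,0.4],[0.021,-0.037,-0.04,0,0,0,0.4],[0,0,-0.03,0,0,0,0.4],[0,0,0,0,0,0,0.4],[0,0,0,0,0,0,0.4]],
])

```text
time: 2.1
tool_pos: [0.466, 0.0089, 0.2336]
tool_rot: [-0.001, 0.637, 0.771, -0.0]
contact_force: [-0.5, 0.8, 0.2]
gripper_width: 0.399
grasp_force: 0.0
```

Run:
```python
from h import *
np.set_printoptions(precision=4,suppress=True)
S,T=grab('side'),grab('top')
p=np.array(manip.state()['tool_pos']);print(p,proj(S,p),proj(T,p))
a=S['frame'][150:290,300:420];b=T['frame'][140:250,330:450]
im=np.hstack([cv2.resize(x,(390,int(x.shape[0]*390/x.shape[1])),interpolation=cv2.INTER_CUBIC)[:350] for x in(a,b)])
cv2.imwrite('pics/c3.png',im)
```

```text
[0.4672 0.0092 0.236 ] [[341.7404 158.3516]] [[404.9346 199.5606]]
```

View pics/c3.png

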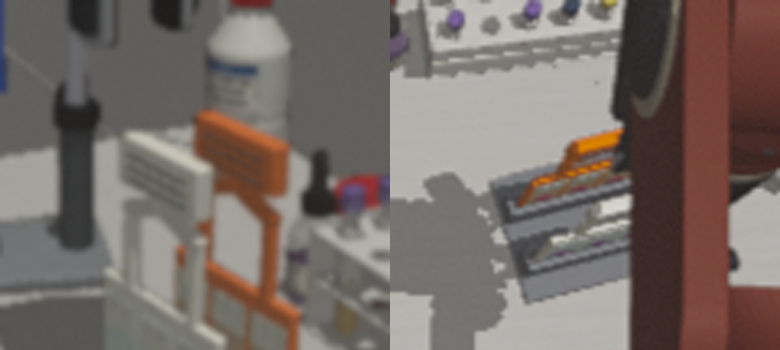

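Run:
```python
from h import *
np.set_printoptions(precision=2,suppress=True)
S=load('side')
T0=cv2.imread('pics/top0.png')
c,s=np.cos(np.radians(11)),np.sin(np.radians(11))
def w(x,y,z,cx=.4736,cy=-.0016): return [cx+x*c-y*s,cy+x*s+y*c,z]
P=[w(-.005,.03,.184),w(-.005,-.03,.184),w(.005,.03,.184),w(.005,-.03,.184),w(-.005,.03,.158),w(-.005,-.03,.158),w(-.003,.045,.106),w(-.003,-.045,.106)]
print('side crop',(proj(S,P)-[300,150])*3.25)
print('top c2',(proj(load('top'),P)-[215,150])*3.7)
```

```text
side crop [[110.46 125.25]
 [190.16 165.62]
 [127.89 120.9 ]
 [208.21 160.62]
 [110.37 176.74]
 [188.9  220.22]
 [ 96.01 263.28]
 [210.75 336.88]]
top c2 [[652.18 212.91]
 [751.88 187.3 ]
 [647.04 196.44]
 [746.47 170.97]
 [643.81 221.93]
 [740.38 197.09]
 [604.84 241.19]
 [741.06 206.09]]
```

>>> play_rows([
  [[0.003,-0.0075,0,0,0,0,0.4],[0.003,-0.0075,0,0,0,0,0.4],[0,0,-0.01,0,0,0,0.4],[0,0,-0.01,0,0,0,0.4],[0,0,-0.01,0,0,0,0.4],[0,0,0,0,0,0,0.4],[0,0,0,0,0,0,0.4]],
])

```text
time: 2.9
tool_pos: [0.4719, -0.0061, 0.2029]
tool_rot: [-0.001, 0.637, 0.771, -0.0]
contact_force: [-0.1, -0.3, 0.3]
gripper_width: 0.396
grasp_force: 0.0
```

Run:
```python
from h import *
np.set_printoptions(precision=4,suppress=True)
S=grab('side')
p=np.array(manip.state()['tool_pos']);print(p,proj(S,p))
a=S['frame'][140:260,310:410]
cv2.imwrite('pics/c4.png',cv2.resize(a,None,fx=5,fy=5,interpolation=cv2.INTER_CUBIC))
```

```text
[ 0.4722 -0.0061  0.2035] [[349.2681 182.4153]]
```

View pics/c4.png

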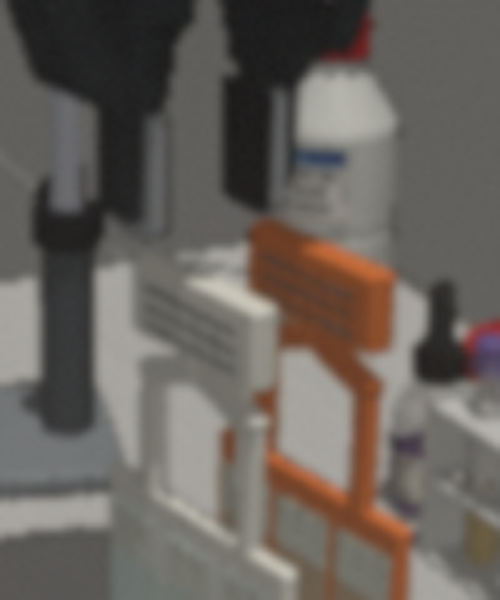

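>>> play_rows([
  [[0.001,-0.003,-0.007,0,0,0,0.4],[0,0,-0.007,0,0,0,0.4],[0,0,-0.007,0,0,0,0.4],[0,0,-0.007,0,0,0,0.4],[0,0,-0.007,0,0,0,0.4],[0,0,-0.006,0,0,0,0.4],[0,0,0,0,0,0,0.4],[0,0,0,0,0,0,0.4]],
])

```text
time: 3.75
tool_pos: [0.4733, -0.0092, 0.1626]
tool_rot: [-0.0, 0.637, 0.771, -0.0]
contact_force: [-0.1, -0.3, 0.3]
gripper_width: 0.403
grasp_force: 0.0
```

>>> play_rows([
  [[0,0,0,0,0,0,0.3],[0,0,0,0,0,0,0.2],[0,0,0,0,0,0,0.1],[0,0,0,0,0,0,0.05],[0,0,0,0,0,0,0],[0,0,0,0,0,0,0],[0,0,0,0,0,0,0]],
])

```text
time: 4.45
tool_pos: [0.4739, -0.0093, 0.1633]
tool_rot: [0.001, 0.637, 0.771, 0.001]
contact_force: [2.5, 0.9, 2.0]
gripper_width: 0.102
grasp_force: 60.3
```

>>> play_rows([
  [[0,0,0.003,0,0,0,0],[0,0,0.005,0,0,0,0],[0,0,0.006,0,0,0,0],[0,0,0.008,0,0,0,0],[0,0,0.008,0,0,0,0],[0,0,0.008,0,0,0,0],[0,0,0.008,0,0,0,0],[0,0,0.008,0,0,0,0],[0,0,0.006,0,0,0,0],[0,0,0.005,0,0,0,0]],
])

```text
time: 5.45
tool_pos: [0.4732, -0.0093, 0.2283]
tool_rot: [0.0, 0.637, 0.771, -0.0]
contact_force: [0.7, 0.2, -0.8]
gripper_width: 0.103
grasp_force: 59.7
```

>>> play_rows([
  [[0,0,0.008,0,0,0,0],[0,0,0.01,0,0,0,0],[0,0,0.01,0,0,0,0],[0,0,0.01,0,0,0,0],[0,0,0.01,0,0,0,0],[0,0,0.01,0,0,0,0],[0,0,0.007,0,0,0,0],[0,0.004,0,0,0,0,0],[0,0.008,0,0,0,0,0],[0,0.01,0,0,0,0,0]],
])

```text
time: 6.45
tool_pos: [0.473, 0.0134, 0.2919]
tool_rot: [-0.001, 0.637, 0.771, -0.0]
contact_force: [0.4, 0.2, -0.8]
gripper_width: 0.1
grasp_force: 59.7
```

>>> play_rows([
  [[-0.003,0.014,0,0,0,-1.5,0],[-0.006,0.014,0,0,0,-1.5,0],[-0.008,0.014,0,0,0,-1.5,0],[-0.009,0.014,0,0,0,-1.5,0],[-0.01,0.014,0,0,0,-1.5,0],[-0.01,0.012,0,0,0,-1.5,0],[-0.01,0.01,0,0,0,-1.5,0],[-0.01,0.01,0,0,0,-1.5,0],[-0.01,0.01,0,0,0,-1.5,0],[-0.01,0.01,0,0,0,-1.5,0]],
])

```text
time: 7.45
tool_pos: [0.3863, 0.1358, 0.2919]
tool_rot: [-0.0, 0.732, 0.681, -0.0]
contact_force: [0.1, 0.3, -0.9]
gripper_width: 0.101
grasp_force: 59.7
```

>>> play_rows([
  [[-0.01,0.014,0,0,0,-1.5,0],[-0.01,0.016,0,0,0,-1.5,0],[-0.007,0.018,0,0,0,-1.5,0],[-0.003,0.018,0,0,0,-1.5,0],[0,0.018,0,0,0,-1.5,0],[0,0.018,0,0,0,-1.5,0],[0,0.018,0,0,0,-1.3,0],[0,0.014,0,0,0,-1,0],[0,0.012,0,0,0,0,0],[0,0.006,0,0,0,0,0]],
])

```text
time: 8.45
tool_pos: [0.3567, 0.2878, 0.2921]
tool_rot: [-0.0, 0.795, 0.607, -0.001]
contact_force: [-0.1, -0.3, -1.1]
gripper_width: 0.101
grasp_force: 59.7
```

>>> play_rows([
  [[0,0.003,0,0,0,0,0],[0,0,0,0,0,0,0],[0,0,0,0,0,0,0],[0,0,0,0,0,0,0]],
])

```text
time: 8.85
tool_pos: [0.3574, 0.2894, 0.2927]
tool_rot: [0.0, 0.796, 0.606, 0.0]
contact_force: [0.6, -0.6, -1.8]
gripper_width: 0.106
grasp_force: 59.7
```

Run:
```python
from h import *
np.set_printoptions(precision=4,suppress=True)
S,T=grab('side'),grab('top')
s=manip.state();p=np.array(s['tool_pos']);print(s['time'],p,s['tool_rot'],proj(S,p),proj(T,p))
a=S['frame'][50:250,190:340];b=T['frame'][150:290,235:340]
im=np.hstack([cv2.resize(x,(395,int(x.shape[0]*395/x.shape[1])),interpolation=cv2.INTER_CUBIC)[:526] for x in(a,b)])
cv2.imwrite('pics/c5.png',im)
```

```text
8.95 [0.3574 0.2894 0.2928] [0.     0.7958 0.6055 0.0001] [[223.2446  95.1056]] [[260.594  262.6337]]
```

View pics/c5.png

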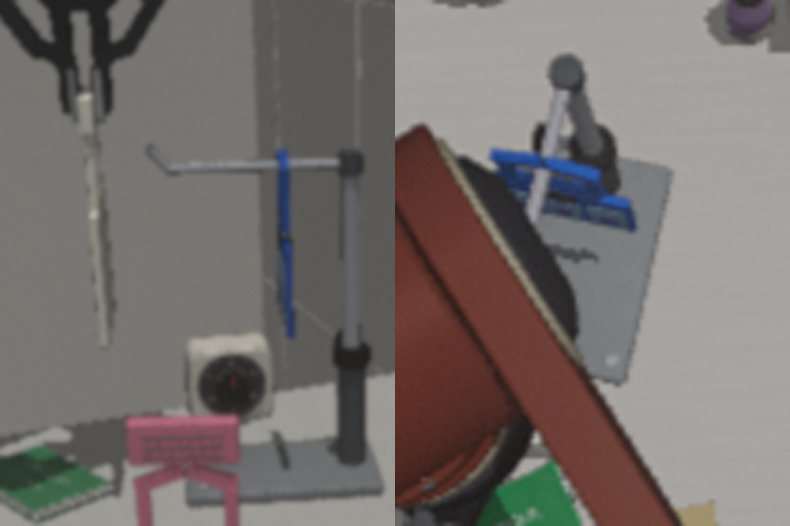

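Run:
```python
from h import *
np.set_printoptions(precision=4,suppress=True)
S,T=load('side'),load('top')
c,s=np.cos(np.radians(-15.5)),np.sin(np.radians(-15.5))
O=np.array([.4677,.2708])
def st(x,y,z): return [O[0]+x*c-y*s,O[1]+x*s+y*c,z]
for z in(.245,.25,.255): print(z,(proj(S,[st(-.058,0,z),st(.0,0,z),st(.065,0,z),st(-.07,0,z+.018),st(.075,0,z+.009)])-[190,50])*2.633)
p=np.array([.3574,.2894]);d=p-O;print('tcp in stand',d@[c,s],d@[-s,c])
b=.1375
print('white',[(proj(S,[[p[0],p[1],b+h]])-[190,50])*2.633 for h in(0,.098,.142,.176)])
print([(proj(S,[[p[0]+s*.045*k,p[1]-c*.045*k,b]])-[190,50])*2.633 for k in(-1,1)])
print('top',[(proj(T,[st(x,0,.252)])-[235,150])*3.762 for x in(-.02,0.02,.07)])
```

```text
0.245 [[169.0745 180.5793]
 [248.9692 177.9461]
 [336.9638 175.0458]
 [150.6794 156.385 ]
 [350.2708 162.5058]]
0.25 [[168.641  173.7542]
 [248.7068 171.1715]
 [336.8867 168.3271]
 [150.2025 149.4441]
 [350.2212 155.7452]]
0.255 [[168.2056 166.9002]
 [248.4433 164.3685]
 [336.8093 161.5804]
 [149.7236 142.4734]
 [350.1714 148.9564]]
tcp in stand -0.1112590727839667 -0.011552866451751343
white [array([[105.8068, 328.9892]]), array([[ 94.5312, 199.5735]]), array([[ 89.1544, 137.8616]]), array([[84.8558, 88.5246]])]
[array([[109.3923, 310.3058]]), array([[101.8675, 349.5159]])]
top [array([[130.75  , 246.5115]]), array([[149.1661, 172.1552]]), array([[171.5327,  81.8483]])]
```

>>> play_rows([
  [[0.001,0.003,0.001,0,0,0,0],[0.001,0.003,0.001,0,0,0,0],[0.0006,0.0033,0.0015,0,0,0,0],[0.004,-0.0011,0,0,0,0,0],[0.006,-0.0017,0,0,0,0,0],[0.006,-0.0017,0,0,0,0,0],[0.004,-0.0011,0,0,0,0,0],[0,0,0,0,0,0,0],[0,0,0,0,0,0,0]],
])

```text
time: 9.85
tool_pos: [0.38, 0.2933, 0.2961]
tool_rot: [-0.0, 0.796, 0.606, -0.0]
contact_force: [-0.6, -1.1, -0.8]
gripper_width: 0.101
grasp_force: 59.7
```

Run:
```python
from h import *
np.set_printoptions(precision=4,suppress=True)
S,T=grab('side'),load('top')
s=manip.state();p=np.array(s['tool_pos']);print(s['time'],p,s['contact_force'],proj(S,p))
a=S['frame'][60:210,200:340]
cv2.imwrite('pics/c6.png',cv2.resize(a,None,fx=4,fy=4,interpolation=cv2.INTER_CUBIC))
c,n=np.cos(np.radians(-15.5)),np.sin(np.radians(-15.5))
b=p[2]-.1553
P=[[p[0]-c*.003-n*y,p[1]-n*.003+c*y,b+h] for y,h in((0,.142),(0,.098),(-.045,.098),(.045,.098),(-.045,0),(.045,0))]
print((proj(S,P)-[200,60])*4)
d=p[:2]-[.4677,.2708];print(d@[c,n],d@[-n,c])
```

```text
9.9 [0.3799 0.2934 0.2961] [-0.6023 -0.1137 -1.1368] [[234.7626  92.1384]]
[[134.774  157.4954]
 [142.1133 250.3744]
 [137.0286 271.8812]
 [146.7283 230.8541]
 [153.3941 475.396 ]
 [161.2701 417.8515]]
-0.090631321653942 -0.0017252131173632786
```

View pics/c6.png

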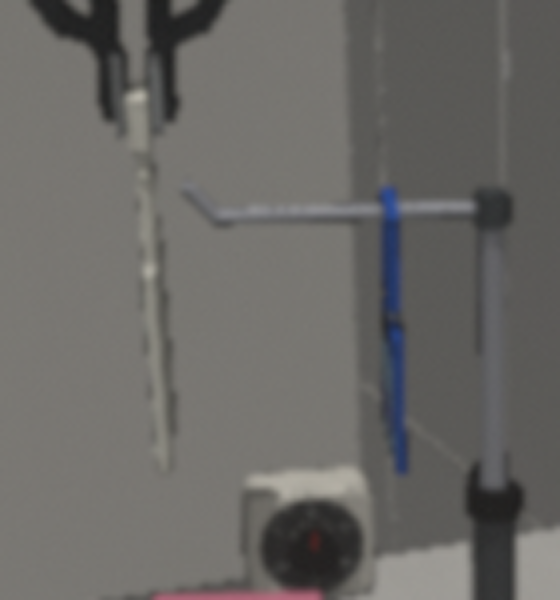

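The side view shows the tip (183,187) and the arm (row 217) in the middle of the eye span (rows 157 to 250), with the plate 20 mm in front of the tip. I am threading it on.

>>> play_rows([
  [[0.004,-0.0011,0,0,0,0,0],[0.006,-0.0017,0,0,0,0,0],[0.006,-0.0017,0,0,0,0,0],[0.006,-0.0017,0,0,0,0,0],[0.006,-0.0017,0,0,0,0,0],[0.004,-0.0011,0,0,0,0,0],[0,0,0,0,0,0,0]],
])

```text
time: 10.6
tool_pos: [0.4124, 0.2842, 0.296]
tool_rot: [-0.0, 0.796, 0.606, -0.0]
contact_force: [-1.0, 0.3, -1.5]
gripper_width: 0.103
grasp_force: 59.7
```

>>> play_rows([
  [[0.004,-0.0011,0,0,0,0,0],[0.006,-0.0017,0,0,0,0,0],[0.007,-0.0019,0,0,0,0,0],[0.007,-0.0019,0,0,0,0,0],[0.006,-0.0017,0,0,0,0,0],[0.0037,-0.0011,-0.003,0,0,0,0],[0,0,-0.005,0,0,0,0],[0,0,-0.005,0,0,0,0],[0,0,-0.003,0,0,0,0],[0,0,0,0,0,0,0]],
])

```text
time: 11.6
tool_pos: [0.445, 0.275, 0.2792]
tool_rot: [-0.0, 0.796, 0.606, -0.001]
contact_force: [-0.2, -0.2, -2.0]
gripper_width: 0.097
grasp_force: 59.7
```

>>> play_rows([
  [[0,0,-0.002,0,0,0,0],[0,0,-0.002,0,0,0,0],[0,0,0,0,0,0,0],[0,0,0,0,0,0,0]],
])

```text
time: 12.0
tool_pos: [0.4456, 0.2751, 0.2762]
tool_rot: [0.0, 0.796, 0.606, 0.0]
contact_force: [-0.3, -0.5, -1.0]
gripper_width: 0.103
grasp_force: 59.7
```

>>> play_rows([
  [[0,0,-0.001,0,0,0,0],[0,0,-0.001,0,0,0,0],[0,0,0,0,0,0,0],[0,0,0,0,0,0,0]],
])

```text
time: 12.4
tool_pos: [0.4456, 0.275, 0.2741]
tool_rot: [-0.0, 0.796, 0.606, -0.0]
contact_force: [-0.4, -0.4, -0.9]
gripper_width: 0.107
grasp_force: 59.7
```

>>> play_rows([
  [[0,0,-0.001,0,0,0,0],[0,0,-0.001,0,0,0,0],[0,0,0,0,0,0,0],[0,0,0,0,0,0,0]],
])

```text
time: 12.8
tool_pos: [0.4458, 0.2751, 0.273]
tool_rot: [0.0, 0.796, 0.606, 0.0]
contact_force: [-0.9, -1.5, 3.2]
gripper_width: 0.104
grasp_force: 60.4
```

>>> play_rows([
  [[0,0,-0.001,0,0,0,0],[0,0,0,0,0,0,0],[0,0,0,0,0,0,0]],
])

```text
time: 13.1
tool_pos: [0.4458, 0.2752, 0.2729]
tool_rot: [0.0, 0.796, 0.606, 0.001]
contact_force: [-2.2, -0.7, 7.2]
gripper_width: 0.104
grasp_force: 60.9
```

>>> play_rows([
  [[0,0,-0.001,0,0,0,0],[0,0,0,0,0,0,0],[0,0,0,0,0,0,0]],
])

```text
time: 13.4
tool_pos: [0.4459, 0.2752, 0.2728]
tool_rot: [0.0, 0.796, 0.606, 0.001]
contact_force: [-3.0, -2.1, 9.6]
gripper_width: 0.099
grasp_force: 61.3
```

Contact felt with the carrier resting on the arm. I back off to about zero load and open the gripper.

>>> play_rows([
  [[0,0,0.001,0,0,0,0],[0,0,0.001,0,0,0,0],[0,0,0,0,0,0,0],[0,0,0,0,0,0,0]],
])

```text
time: 13.8
tool_pos: [0.4458, 0.2752, 0.273]
tool_rot: [0.0, 0.796, 0.606, 0.0]
contact_force: [-2.3, -0.7, 6.2]
gripper_width: 0.101
grasp_force: 60.6
```

>>> play_rows([
  [[0,0,0,0,0,0,0.11],[0,0,0,0,0,0,0.14],[0,0,0,0,0,0,0.18],[0,0,0,0,0,0,0.22],[0,0,0,0,0,0,0.26],[0,0,0,0,0,0,0.3],[0,0,0,0,0,0,0.3],[0,0,0,0,0,0,0.3]],
])

```text
time: 14.6
tool_pos: [0.4456, 0.275, 0.2722]
tool_rot: [0.0, 0.796, 0.606, 0.0]
contact_force: [-0.5, 0.7, -0.4]
gripper_width: 0.299
grasp_force: 0.0
```

Run:
```python
from h import *
S,T=grab('side'),grab('top')
s=manip.state();print(s['time'],s['tool_pos'],s['contact_force'],s['gripper_width'])
a=S['frame'][50:200,200:340];b=T['frame'][150:280,230:340]
im=np.hstack([cv2.resize(x,(395,int(x.shape[0]*395/x.shape[1])),interpolation=cv2.INTER_CUBIC)[:420] for x in(a,b)])
cv2.imwrite('pics/c7.png',im)
```

```text
14.7 [0.44561944 0.27504772 0.27219919] [-0.70763554 -0.14686971 -0.11747359] 0.29726342747952733
```

View pics/c7.png

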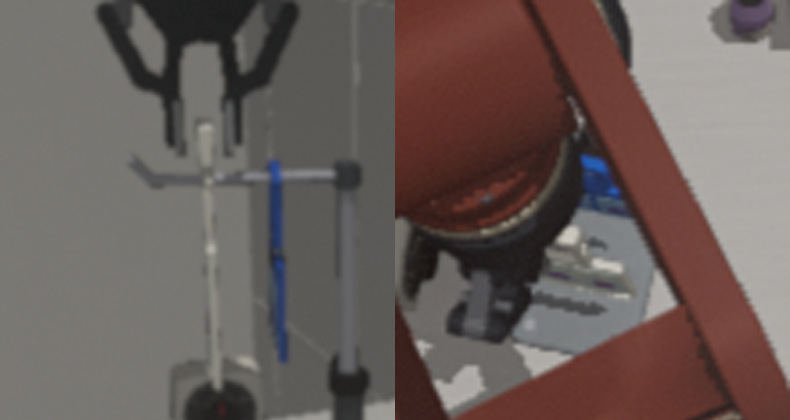

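The white carrier hangs on the arm (side 208,180), free between the open fingers and clear of both the tip (135,160) and the blue carrier (277,165). I withdraw straight up.

>>> play_rows([
  [[0,0,0.004,0,0,0,0.3],[0,0,0.008,0,0,0,0.3],[0,0,0.01,0,0,0,0.3],[0,0,0.012,0,0,0,0.3],[0,0,0.015,0,0,0,0.3],[0,0,0.02,0,0,0,0.3],[0,0,0.02,0,0,0,0.3],[0,0,0.02,0,0,0,0.3],[-0.02,0,0.02,0,0,0,0.3],[-0.03,0,0,0,0,0,0.3]],
])

```text
time: 15.7
tool_pos: [0.3965, 0.2752, 0.4059]
tool_rot: [0.001, 0.796, 0.605, 0.003]
contact_force: [-0.7, -0.0, -0.3]
gripper_width: 0.302
grasp_force: 0.0
```

>>> play_rows([
  [[-0.03,0,0,0,0,0,0.3],[0,0,0,0,0,0,0.3],[0,0,0,0,0,0,0.3],[0,0,0,0,0,0,0.3],[0,0,0,0,0,0,0.3],[0,0,0,0,0,0,0.3],[0,0,0,0,0,0,0.3],[0,0,0,0,0,0,0.3],[0,0,0,0,0,0,0.3],[0,0,0,0,0,0,0.3]],
])

```text
time: 16.7
tool_pos: [0.3656, 0.275, 0.4011]
tool_rot: [-0.0, 0.796, 0.606, -0.0]
contact_force: [-0.2, -0.0, -0.0]
gripper_width: 0.295
grasp_force: 0.0
```

>>> play_rows([
  [[0,0,0,0,0,0,0.3],[0,0,0,0,0,0,0.3],[0,0,0,0,0,0,0.3],[0,0,0,0,0,0,0.3],[0,0,0,0,0,0,0.3],[0,0,0,0,0,0,0.3],[0,0,0,0,0,0,0.3],[0,0,0,0,0,0,0.3],[0,0,0,0,0,0,0.3],[0,0,0,0,0,0,0.3]],
])

```text
time: 17.7
tool_pos: [0.3656, 0.2751, 0.4012]
tool_rot: [-0.0, 0.796, 0.606, 0.0]
contact_force: [0.1, 0.1, 0.4]
gripper_width: 0.302
grasp_force: 0.0
```

Run:
```python
from h import *
f=[grab('side')['frame'] for _ in range(6)]
print([int((cv2.absdiff(f[0],x)[60:220,200:340].max(2)>25).sum()) for x in f[1:]], manip.state()['contact_force'])
cv2.imwrite('pics/c8.png',cv2.resize(f[-1][50:250,190:420],None,fx=3,fy=3))
```

```text
[0, 0, 0, 0, 0] [ 0.08299536  1.11135571 -1.06147662]
```

View pics/c8.png

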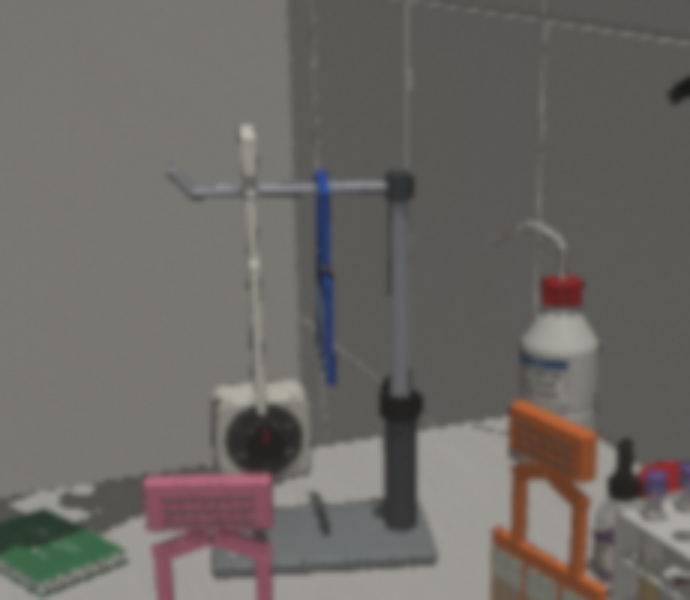

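The white carrier hangs still and upright at (250,185), in front of the blue one at (322,185). The blue carrier, the orange carrier and the timer have not moved, and the robot is clear.

```bash
python3 -c "
from plant import manip
print(manip.job_done())"
```

```text
the job is handed in; nothing more can be done
None
```

The white carrier hangs still by its eye on the hook arm in front of the blue one, clear of the tip, and the job was handed in with the robot clear at about 18 s of the 67 s allowed; no verdict was shown.

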